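# Open the child-safe double-latch container

### The job

Open the dishwasher-tablet container, the big glass one with the child-safe lid: flip its front clip down, raise the lid a little until the hidden safety catch holds it, then feel for the catch's pin under the lid's nose, push it gently to the side and, while it is held aside, lift the lid on and leave it standing wide open. Do not force or strain the catch, and leave the other things on the shelf where they are.

Things in the scene. Friction and masses are not known exactly. Their poses are not given: they have to be found in the camera images.
- box: The child-safe container with dishwasher tablets in it: square glass body 150 x 150 mm, 122 mm tall, with a white plastic collar 164 x 164 mm round its rim; fixed to the shelf. Origin: centre of its underside, on the shelf; all coordinates below are mm in its frame: z up, -x its front (clip side, facing the robot), +y left seen from the robot. Collar top z = 130, collar's front face x = -82.
- lid (a joint): Opening angle of the white lid, rad, 0 shut to 1.75. Stiff hinge (0.24 N m of friction): it stays where it is left and takes about 2 N straight up at the nose to lift, 4 to 6 N on a sloping finger. Plate 172 wide, 10 thick above z = 130. With the clip down it rises only some 0.13 rad (nose up about 24 mm) before the hidden catch stops it; pulling it against the catch with more than 22 N bends the catch.
- lid_hinge (a point): Middle of the lid's hinge pin, which runs along y at x = 88, z = 134; the lid swings up and back about it.
- nose (a point): Middle of the lower outer edge of the lid's nose; moves with the lid (shut: x -108, y 0, z 96). The nose overhangs the collar by 26: a skirt 4 thick, 170 wide, hangs from z = 130 to 96, leaving a hollow 22 deep between skirt and collar, open from below; at y = -82 to -39 its edge is turned in 16 as a flange that the catch holds. The lid can be lifted by this edge from below.
- clip (a joint): Opening angle of the bare metal front clip (70 wide, 72 tall) that hooks over a rib on the nose (rib and hook lie at z 122 to 131, out to x = -121), rad, 0 closed (upright) to 1.7 (hanging down). Its pivot is lightly stiff (0.02 N m): drawn outward (-x) past about 0.7 rad it drops the rest of the way by its own weight. Pressing it straight down while it is upright only jams it.
- clip_pivot (a point): Middle of the clip's pivot, along y at x = -109, z = 60, between two ears 10 tall at y = +39 and -39.
- pull (a point): Middle of the top inner edge of the clip's finger pull, which moves with the clip; closed: x -150, y 0, z 147. The pull is a ledge 50 wide (top at z = 134.5, x -121 to -150) ending in an upturned lip 13 high, 4 thick: from above, a fingertip fits in the 40 mm between this lip and the lid's edge, draws the lip outward, and down as it swings.
- collar_front (a point): Middle of the upper front edge of the collar (x -82, y 0, z 130). The hidden steel safety catch is a sprung lever on this face, in the hollow behind the skirt, with a beak over the skirt's flange. It is worked by its finger pin: pushed to -y (right, seen from the robot), the beak draws back off the flange; let go, it springs back.
- hollow (a point): Middle of where the catch's pin can be (x -100, y 0, z 112). The pin, 8 thick, points down, its axis 18 in front of the collar, from z = 126 to 98 (give or take 2); its y differs, anywhere from -20 to 20: feel for it. Hidden by the skirt while the lid is shut, it shows for some 22 beneath it when the lid is raised to its stop.
- lid_mid (a point): Middle of the top of the lid; moves with it. Working the catch: its pin takes 2 N to start, 4 N at 5 mm, where it frees the lid, and 6.5 N at 9 mm, where it meets a hard stop: 5 to 6 N is a good push; more than 12 N bends it. It frees the lid only while the lid does not bear hard on it, and must be held aside till the lid has risen 10 mm more; then it no longer matters.
- dish: white ceramic soy dish, 90 mm across, 26 mm high, a bystander; origin under its centre
- trivet: purple silicone trivet, 130 x 130 x 6 mm, a bystander; origin under its centre
- spoon_grip (a point): wooden spoon, 240 mm long, lying on the shelf, a bystander; this point is on its handle
- tub_a: smaller square glass container with a four-flap white lid, 148 mm wide, 75 mm high, a bystander; origin under its centre
- tub_b: a second such smaller container, a bystander
- tub_c: a third such smaller container, a bystander

How it is judged:
By the outcome, as a careful person would: the job done as asked, in the order asked, and still so for the second after the job is handed in, with the robot touching nothing.
It also fails if it takes over 64 s, if anything falls off the work surface, if the arm or the gripper's body presses on something with over 40 N, if the wrist force passes 120 N, or if a joint passes its speed limit or range.

### The arm

A 6-joint arm with a two-finger parallel gripper is mounted at the origin on the work surface. World frame = base frame: x ahead of the robot, y to its left, z up, the work surface at z = 0. Lengths are in m, angles in degrees, forces in N, time in s.
With the tool pointing down it reaches from about 0.35 to 0.925 m from the base axis. Payload 6.4 kg.
Tool frame: the origin (TCP) lies midway between the tips of the shut fingers; the grasp point (between the pads) lies manip.pinch_z behind it (manip.pinch_z is the distance from the TCP to the grasp point, in m); x points along the fingers, y is the direction in which the jaws open and shut, and the axes are right-handed (so a half turn about x gives the same grasp; the last joint's range is limited). The gripper opens to 94 mm and grips with 3 to 60 N. Pads are 16 mm wide; open, the fingers measure 119 mm over their backs; the gripper's body (75 mm by 177 mm) begins 78 mm behind the grasp point.
Start: joints at [64.681, 14.043, 89.255, -0, 76.702, -9.975], TCP at [0.172, 0.627, 0.205] pointing down, gripper open.
Joint ranges: [-179.41, 179.41], [-58.25, 129.5], [7.25, 145.43], [-54.29, 234.29], [11.92, 165.04], [-157.13, 157.13]. Speed limits (degrees/s): [147.25, 147.25, 180, 180, 180, 180].

### API

Orientations are given as a 3x3 rotation matrix whose columns are the frame's x, y, z axes.
In Python, from rig import manip, get_state, vision gives the robot as it stands. Calls block until the motion is done:
- manip.movep(position, orientation): joint-space move of the TCP to a pose.
- manip.line_to(position, rot=None, feed=0.15): straight line of the TCP; rot=None keeps the orientation; feed is the mean speed in m/s.
- manip.set_joints(angles): joint-space move.
- manip.command_gripper(opening, force=None): opening from 0.0 (shut) to 1.0 (fully open); force is the grip in N (None keeps the last); returns when the fingers have stopped.
- manip.sleep(seconds).
- manip.solve_ik(position, orientation): joint angles nearest the present ones, or None.
- get_state(): the state.
- vision.get_image(name): name is "scene" or "side" or "wrist"; returns a dict with "image" (384x512x3 uint8, red, green, blue), "mtx" (3x3 intrinsics, pixels), "position" and "attitude" of the camera in the world; the wrist camera has in their place "T_tool_cam" (4x4, takes a point from camera to tool coordinates, whose origin is the TCP and whose axes are the tool frame's). Camera axes: x right, y down, z forward; pixel columns grow to the right and rows downward; lengths in m; the calibration is good to about 2 mm. A picture is of the moment at which its call begins: read the wrist's pose just before it. There is no depth.
A pose or a line that the arm cannot do raises manip.MotionError and nothing moves.
- manip.sign_off(): hands the job in, once; it reports no verdict.
The state is a dict: "time": time; "joint_positions": joint angles; "joint_vel": joint speeds; "joint_efforts": joint torques, N m; "tool_pos": TCP position; "eef_rot": TCP orientation; "ft_force": force on the tool from outside, world axes, zero at the start; "ft_torque": the same for the moment, N m; "gripper_width": opening from 0.0 (shut) to 1.0 (fully open).
Only numpy, scipy, OpenCV 4.12 (cv2) and the standard library are available. Lean on these libraries where they do the work, as an engineer would, in place of code of your own. Each camera call takes 0.05 s, during which the arm holds its last target.

## Working session

There is one attempt and no reset: what is moved stays moved. The work goes in short steps, each a Python script; the robot and the scene stay as the last script left them, time stands still between calls to the robot, and variables do not carry over. Pictures are saved under pics/ and viewed, and the job is handed in when it is done.

```bash
ls; mkdir -p pics
cat > h.py <<'E'
import numpy as np, cv2
from rig import manip, get_state, vision
def snap(n,f):
    d=vision.get_image(n); cv2.imwrite('pics/'+f,d['image'][:,:,::-1]); return d
E
python3 - <<'E'
from h import *
for n in ("scene","side","wrist"):
    d=snap(n,n+'0.png'); print(n,d['mtx'].round(1).tolist())
    for k in d:
        if k not in('image','mtx'): print(k,np.round(d[k],4).tolist())
s=get_state(); print(s, manip.pinch_z)
E
```

```text
pics
scene [[409.3, 0.0, 257.0], [0.0, 409.3, 191.0], [0.0, 0.0, 1.0]]
position [1.2163, -0.5456, 1.1239]
attitude [[0.6474, 0.5935, -0.4782], [0.7621, -0.4967, 0.4153], [0.0089, -0.6333, -0.7739]]
side [[423.8, 0.0, 248.5], [0.0, 423.8, 195.7], [0.0, 0.0, 1.0]]
position [0.0159, -0.9242, 1.225]
attitude [[0.8449, -0.3891, 0.3672], [-0.5346, -0.5886, 0.6064], [-0.0198, -0.7086, -0.7053]]
wrist [[283.5, 0.0, 258.1], [0.0, 283.5, 191.9], [0.0, 0.0, 1.0]]
T_tool_cam [[-0.0007, -0.2362, 0.9717, -0.1793], [1.0, -0.0001, 0.0007, -0.0007], [-0.0, 0.9717, 0.2362, -0.0685], [0.0, 0.0, 0.0, 1.0]]
{'time': 0.15, 'joint_positions': array([ 6.46817874e+01,  1.40736823e+01,  8.93079510e+01,  1.04105371e-03,
        7.67029630e+01, -9.97545359e+00]), 'joint_vel': array([ 0.02820437, -0.23338057, -0.19486365,  0.04812031,  0.11351955,
       -0.00914352]), 'joint_efforts': array([ 1.62662935e-03, -4.16261959e+01, -3.14982677e+01,  6.85496768e-02,
        3.16330965e-02, -7.21803963e-05]), 'tool_pos': array([0.17177799, 0.62641432, 0.204621  ]), 'eef_rot': array([[-6.47395583e-04,  2.64596384e-01,  9.64359028e-01],
       [-1.32710095e-03,  9.64358153e-01, -2.64597035e-01],
       [-9.99998910e-01, -1.45110073e-03, -2.73175097e-04]]), 'ft_force': array([-0.37578437,  0.18281813,  0.23294368]), 'ft_torque': array([ 0.0061149 , -0.03906193, -0.01349774]), 'gripper_width': 1.0011835723413072} 0.0188
```

View pics/scene0.png

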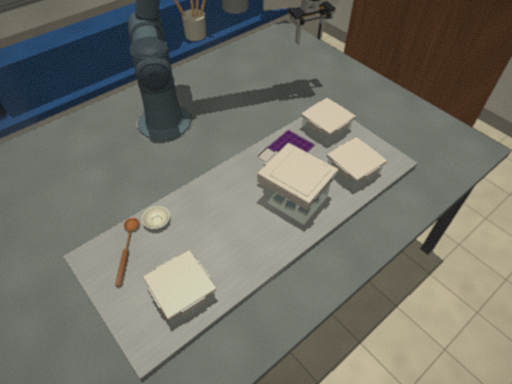

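View pics/side0.png

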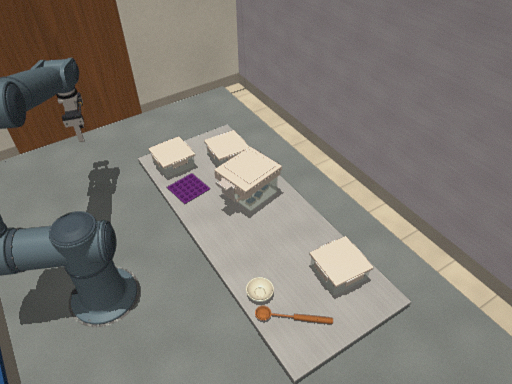

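View pics/wrist0.png

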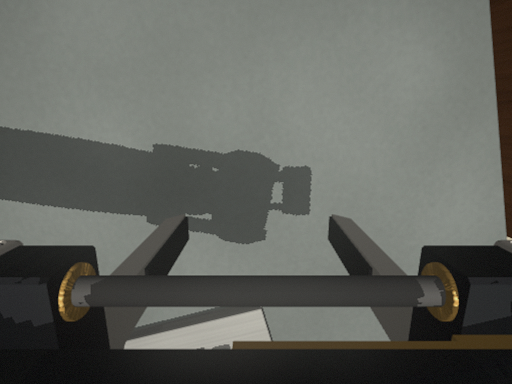

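The scene view shows the box at about (298,180) with its trivet at (290,145); in the side view it is at about (248,175). Next I'll zoom in to get the lid corners.

Run:
```python
import cv2
a=cv2.imread('pics/scene0.png')[120:230,240:350]; cv2.imwrite('pics/sz.png',cv2.resize(a,None,fx=5,fy=5,interpolation=cv2.INTER_CUBIC))
a=cv2.imread('pics/side0.png')[125:225,190:300]; cv2.imwrite('pics/dz.png',cv2.resize(a,None,fx=5,fy=5,interpolation=cv2.INTER_CUBIC))
```

```text
(no output)
```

View pics/sz.png

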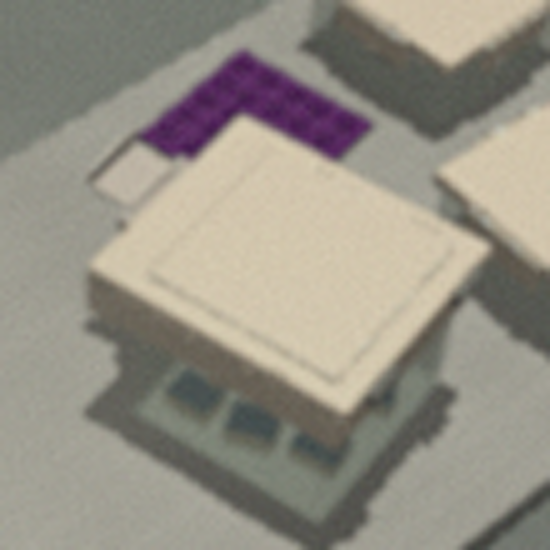

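View pics/dz.png

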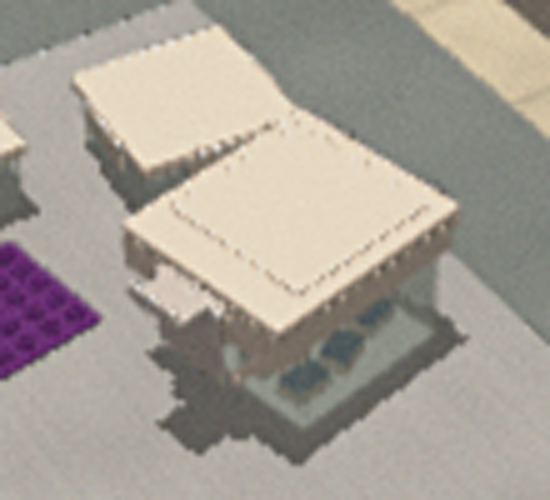

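```bash
cat >> h.py <<'E'
CAM={'scene':(409.3,257.,191.,[1.2163,-0.5456,1.1239],[[0.6474,0.5935,-0.4782],[0.7621,-0.4967,0.4153],[0.0089,-0.6333,-0.7739]]),
'side':(423.8,248.5,195.7,[0.0159,-0.9242,1.225],[[0.8449,-0.3891,0.3672],[-0.5346,-0.5886,0.6064],[-0.0198,-0.7086,-0.7053]])}
def ray(c,uv):
    f,cx,cy,p,R=CAM[c]; d=np.array(R)@[(uv[0]-cx)/f,(uv[1]-cy)/f,1]; return np.array(p),d/np.linalg.norm(d)
def tri(u1,u2):
    p,d=ray('scene',u1);q,e=ray('side',u2)
    t=np.linalg.lstsq(np.c_[d,-e],q-p,rcond=None)[0]
    a=p+t[0]*d;b=q+t[1]*e
    return (a+b)/2,np.linalg.norm(a-b)
E
python3 - <<'E'
from h import *
S=np.array([(243,115),(90,268),(350,415),(490,247)])/5+[240-.4,120-.4]
D=np.array([(125,228),(278,332),(460,207),(293,108)])/5+[190-.4,125-.4]
P=[]
for a,b in zip(S,D):
    x,g=tri(a,b);P.append(x);print(x.round(4),round(g,4))
P=np.array(P)
print([np.linalg.norm(P[i]-P[(i+1)%4]).round(4) for i in range(4)])
print('mean',P.mean(0).round(4))
l=(P[0]+P[3]-P[1]-P[2]);b=(P[2]+P[3]-P[0]-P[1]);print(np.degrees(np.arctan2(-l[0],l[1])),np.degrees(np.arctan2(b[1],b[0])))
x,g=tri(np.array((130,180))/5+[239.6,119.6],np.array((175,285))/5+[189.6,124.6]);print('pull',x,g)
E
```

```text
[0.5343 0.1792 0.1655] 0.0089
[0.5708 0.0156 0.165 ] 0.0027
[0.759  0.0565 0.1652] 0.0054
[0.7181 0.2259 0.1638] 0.0021
[np.float64(0.1676), np.float64(0.1926), np.float64(0.1743), np.float64(0.1896)]
mean [0.6456 0.1193 0.1649]
13.10075063140513 13.246767043827875
pull [0.5303272  0.0870047  0.17113881] 0.006991889917648557
```

```bash
cat >> h.py <<'E'
import json,os
def box():
    o,yaw=json.load(open('box.json')); o=np.array(o); c,s=np.cos(yaw),np.sin(yaw)
    return o,np.array([[c,-s,0],[s,c,0],[0,0,1.]])
def W(p):  # box mm -> world m
    o,R=box(); return o+R@(np.array(p,float)/1000)
def B(p):
    o,R=box(); return R.T@(np.array(p)-o)*1000
def TR(tilt): # tool pointing down, tilted forward (tips toward +x box) by tilt deg
    o,R=box(); t=np.radians(tilt); x=np.array([np.sin(t),0,-np.cos(t)]); z=np.array([np.cos(t),0,np.sin(t)])
    return R@np.c_[x,np.cross(z,x),z]
def st():
    s=get_state(); o,R=box(); return round(s['time'],2),B(s['tool_pos']).round(1),(R.T@s['ft_force']).round(2)
E
echo '[[0.656,0.122,0.025],0.2297]' > box.json
python3 - <<'E'
from h import *
manip.command_gripper(0.0,20)
manip.movep(W((-60,0,275)),TR(0))
s=get_state(); d=snap('wrist','w1.png')
json.dump([s['tool_pos'].tolist(),s['eef_rot'].tolist()],open('w1.json','w'))
print(st(),s['eef_rot'].round(3).tolist(),s['joint_positions'].round(1))
for p,t in [((-138,0,139),0),((-138,0,139),15),((-190,0,110),40),((-100,60,80),45),((-100,60,80),40),((-100,60,80),30),((-95,0,125),45),((80,0,330),45),((80,0,330),30),((80,0,330),60),((0,0,300),45)]:
    q=manip.solve_ik(W(p),TR(t)); print(p,t,None if q is None else np.round(q))
E
```

```text
(4.03, array([-60. ,   0.7, 274.9]), array([-0.4 , -0.07,  0.4 ])) [[-0.0, -0.229, 0.974], [0.0, 0.974, 0.229], [-1.0, 0.0, -0.0]] [  -0.3    4.8   89.8    0.    85.4 -103.6]
(-138, 0, 139) 0 [  -2.    0.  109.   -0.   71. -106.]
(-138, 0, 139) 15 [  -5.  -10.  119.    6.   56. -111.]
(-190, 0, 110) 40 [ -15.  -32.  145.   32.   35. -139.]
(-100, 60, 80) 45 [  -0.  -10.  135.   42.   14. -141.]
(-100, 60, 80) 40 [   1.   -9.  133.   25.   19. -124.]
(-100, 60, 80) 30 [   2.   -6.  126.   11.   31. -109.]
(-95, 0, 125) 45 [  -9.  -15.  134.   41.   24. -145.]
(80, 0, 330) 45 [  -2.   -2.  100.   17.   40. -114.]
(80, 0, 330) 30 [  -0.    4.   88.    8.   58. -106.]
(80, 0, 330) 60 [  -3.   -6.  110.   40.   22. -136.]
(0, 0, 300) 45 [  -4.  -13.  113.   20.   39. -119.]
```

View pics/w1.png

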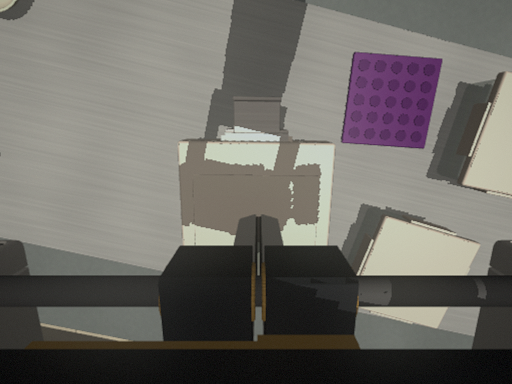

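Run:
```python
import cv2
a=cv2.imread('pics/w1.png')[80:220,170:345]; cv2.imwrite('pics/w1z.png',cv2.resize(a,None,fx=4,fy=4,interpolation=cv2.INTER_CUBIC))
```

```text
(no output)
```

View pics/w1z.png

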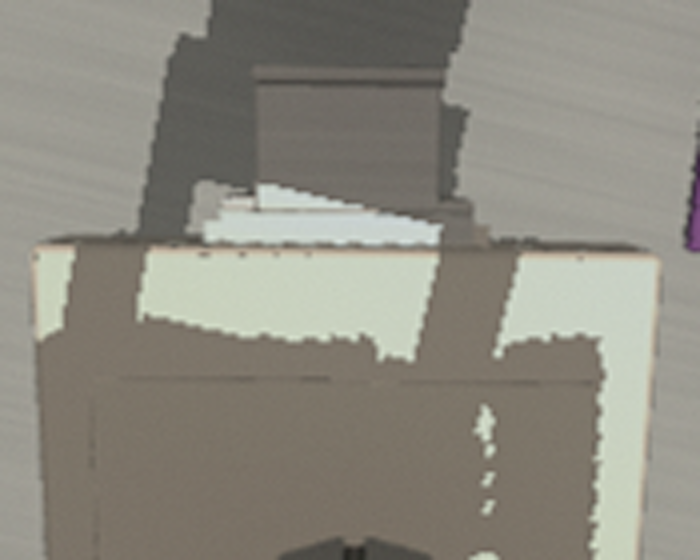

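Run:
```python
from h import *
T=np.array([[-0.0007,-0.2362,0.9717,-0.1793],[1,-0.0001,0.0007,-0.0007],[0,0.9717,0.2362,-0.0685],[0,0,0,1]])
p,R=json.load(open('w1.json'));p=np.array(p);R=np.array(R)
def cast(u,v,z):
    d=R@T[:3,:3]@[(u-258.1)/283.5,(v-191.9)/283.5,1]; o=p+R@T[:3,3]
    return o+d*(z-o[2])/d[2]
for z in (.160,.165,.170):
    a,b=cast(170+33/4-.4,80+248/4-.4,z),cast(170+658/4-.4,80+256/4-.4,z)
    l,r=cast(234-.4,101-.4,z+.007),cast(280-.4,101-.4,z+.007)
    ll,rr=cast(170+252/4-.4,80+67/4-.4,z+.007),cast(170+446/4-.4,80+67/4-.4,z+.007)
    print(z,'w',np.linalg.norm(a-b),'yaw',np.degrees(np.arctan2(-(b-a)[0],(b-a)[1])),'lid front mid',B((a+b)/2),'lip in',B((l+r)/2),np.linalg.norm(l-r),'lip out',B((ll+rr)/2),np.linalg.norm(ll-rr))
```

```text
0.16 w 0.17370754243499567 yaw 12.488212173081434 lid front mid [-107.35307878   -2.04714508  135.        ] lip in [-151.40260706   -1.40394339  142.        ] 0.0483462295577408 lip out [-155.65171375   -1.14095528  142.        ] 0.050802280744394045
0.165 w 0.17098647795329083 yaw 12.48821217308145 lid front mid [-107.68394875   -2.01646613  140.        ] lip in [-151.03540451   -1.38287799  147.        ] 0.04757192281083617 lip out [-155.21645808   -1.12410186  147.        ] 0.04998863821014951
0.17 w 0.16826541347158597 yaw 12.48821217308143 lid front mid [-108.01481872   -1.98578719  145.        ] lip in [-150.66820197   -1.36181259  152.        ] 0.0467976160639315 lip out [-154.78120241   -1.10724844  152.        ] 0.049174995675904956
```

Run:
```python
from h import *
w=(W((-108,-2,0))+W((-151+43,-1.3,0)))/2
yaw=np.radians(12.7);c,s=np.cos(yaw),np.sin(yaw)
o=w-np.array([[c,-s,0],[s,c,0],[0,0,1]])@[-.108,0,0]; o[2]=.0245
json.dump([o.tolist(),yaw],open('box.json','w'));print(o)
q=manip.solve_ik
# clip arc: fingertip centre in clip frame (-32, 74.5+4.5)
def arc(th,h=5,a=-31.5):
    c,s=np.cos(th),np.sin(th); o_,u=-a,74.5+h
    return np.array([-109-o_*c-u*s,0,60-o_*s+u*c])
for th in np.arange(0,1.21,.2):
    for tl in (0,15,25,35,45):
        r=manip.solve_ik(W(arc(th)),TR(tl)); print(round(th,1),arc(th).round(),tl,None if r is None else np.round(r))
t0=get_state()['time']
manip.movep(W((-131,0,165)),TR(0)); print(st())
manip.line_to(W((-131,0,140.5)),feed=.06); print(st(),get_state()['time']-t0)
```

```text
[0.65657006 0.1195467  0.0245    ]
0.0 [-140.    0.  140.] 0 [  -3.   -0.  109.   -0.   71. -105.]
0.0 [-140.    0.  140.] 15 [  -5.  -10.  120.    5.   56. -110.]
0.0 [-140.    0.  140.] 25 [  -7.  -16.  127.   11.   47. -116.]
0.0 [-140.    0.  140.] 35 [ -10.  -22.  133.   21.   37. -125.]
0.0 [-140.    0.  140.] 45 [ -12.  -26.  140.   37.   29. -142.]
0.2 [-156.    0.  132.] 0 [  -3.   -2.  112.   -0.   70. -106.]
0.2 [-156.    0.  132.] 15 [  -6.  -12.  122.    6.   56. -111.]
0.2 [-156.    0.  132.] 25 [  -8.  -18.  129.   12.   46. -117.]
0.2 [-156.    0.  132.] 35 [ -11.  -24.  136.   22.   38. -127.]
0.2 [-156.    0.  132.] 45 [ -13.  -29.  142.   38.   30. -143.]
0.4 [-169.    0.  121.] 0 [  -4.   -3.  114.   -0.   69. -106.]
0.4 [-169.    0.  121.] 15 [  -6.  -13.  124.    6.   55. -112.]
0.4 [-169.    0.  121.] 25 [  -9.  -20.  131.   12.   46. -118.]
0.4 [-169.    0.  121.] 35 [ -11.  -26.  138.   23.   37. -129.]
0.4 [-169.    0.  121.] 45 [ -15.  -31.  145.   40.   31. -145.]
0.6 [-180.    0.  108.] 0 [  -4.   -3.  116.   -0.   67. -107.]
0.6 [-180.    0.  108.] 15 [ 
[... 526 characters left out ...]
.  119.   -0.   64. -107.]
1.0 [-193.    0.   76.] 15 [  -8.  -13.  129.    7.   50. -114.]
1.0 [-193.    0.   76.] 25 [ -10.  -20.  136.   14.   41. -122.]
1.0 [-193.    0.   76.] 35 [ -13.  -25.  143.   27.   33. -135.]
1.0 [-193.    0.   76.] 45 None
1.2 [-195.    0.   59.] 0 [  -4.   -1.  120.   -0.   62. -107.]
1.2 [-195.    0.   59.] 15 [  -8.  -11.  130.    7.   47. -114.]
1.2 [-195.    0.   59.] 25 [ -10.  -18.  137.   15.   39. -123.]
1.2 [-195.    0.   59.] 35 [ -13.  -23.  144.   30.   31. -138.]
1.2 [-195.    0.   59.] 45 None
(4.62, array([-129.9,   -0. ,  166.4]), array([0.97, 0.37, 0.03]))
(5.17, array([-130.9,   -0. ,  140.2]), array([-0.17, -0.73,  1.35])) 1.1499999999999995
```

Run:
```python
from h import *
def arc(th,h=5,o_=33):
    c,s=np.cos(th),np.sin(th); u=74.5+h
    return np.array([-109-o_*c-u*s,0,60-o_*s+u*c])
for th in np.arange(0,1.01,.1):
    tl=min(np.degrees(th),30); d=th-np.radians(tl)
    manip.line_to(W(arc(th,4.5+8*np.sin(d))),TR(tl),feed=.1)
    print(round(th,1),st())
d=snap('side','d2.png');d=snap('scene','s2.png')
a=cv2.imread('pics/side0.png');a=cv2.imread('pics/d2.png')[100:240,160:320];b=cv2.imread('pics/s2.png')[100:240,220:380]
cv2.imwrite('pics/c2.png',cv2.resize(np.hstack([a,b]),None,fx=2.5,fy=2.5,interpolation=cv2.INTER_CUBIC))
```

```text
0.0 (5.43, array([-142.3,    0. ,  138.8]), array([ 0.06, -0.44, -0.42]))
0.1 (5.68, array([-1.507e+02,  1.000e-01,  1.347e+02]), array([ 0.67,  0.04, -0.46]))
0.2 (5.93, array([-157.9,    0.2,  130.3]), array([ 0.11,  0.51, -0.31]))
0.3 (6.18, array([-164.5,    0.2,  125.1]), array([0.62, 0.44, 0.8 ]))
0.4 (6.43, array([-1.704e+02,  1.000e-01,  1.197e+02]), array([ 0.71, -0.36,  0.67]))
0.5 (6.68, array([-1.757e+02, -1.000e-01,  1.138e+02]), array([ 1.41, -0.95,  0.06]))
0.6 (6.93, array([-179.8,   -0.4,  108.6]), array([-0.4 , -0.41, -0.23]))
0.7 (7.18, array([-185.8,   -0. ,  100.3]), array([-0.06, -0.56,  0.32]))
0.8 (7.43, array([-190.8,    0.2,   92.1]), array([-0.17,  0.77,  0.11]))
0.9 (7.68, array([-194.3,    0.2,   84.3]), array([-0.61,  0.88, -0.56]))
1.0 (7.93, array([-196.9,    0.2,   76.2]), array([ 0.34, -0.46, -0.2 ]))
```

View pics/c2.png

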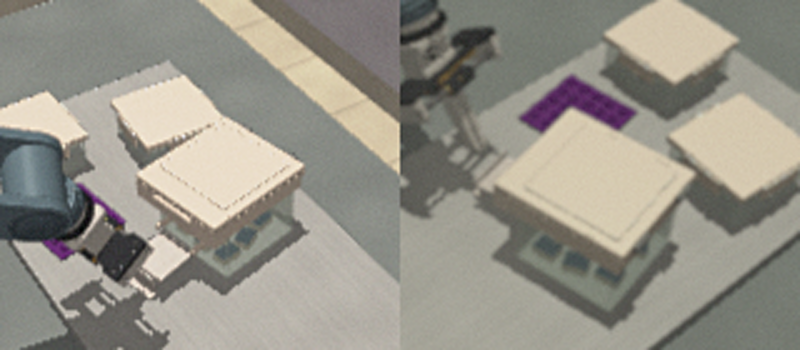

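```bash
cat >> h.py <<'E'
TILT=40.
def edge(th): # nose edge box mm (x,z)
    c,s=np.cos(th),np.sin(th); return np.array([88-196*c-38*s,134+196*s-38*c])
def tcp(th,y,L=28,off=0): # TCP so that the finger's upper face lies off mm below nose edge
    t=np.radians(TILT); n=np.array([np.cos(t),np.sin(t)]); x=np.array([np.sin(t),-np.cos(t)])
    p=edge(th)+L*x-(8+off)*n; return np.array([p[0],y,p[1]])
def F(k=3):
    o,R=box(); a=[]
    for _ in range(k): a.append(R.T@get_state()['ft_force']); manip.sleep(.02)
    return np.mean(a,0)
E
python3 - <<'E'
from h import *
manip.line_to(W((-200,0,140)),feed=.2); print(st())
manip.line_to(W((-175,60,120)),TR(TILT),feed=.15); print(st())
n=tcp(0,60,28,8); x=np.array([np.sin(np.radians(40)),0,-np.cos(np.radians(40))])
print(n-45*x,n)
manip.line_to(W(n-45*x),feed=.2)
manip.line_to(W(n),feed=.15);print(st())
manip.sleep(.2);print('F0',F(5))
for off in (5,3,2,1,0,-1):
    manip.line_to(W(tcp(0,60,28,off)),feed=.05); print(off,F().round(2),B(get_state()['tool_pos']).round(1))
snap('side','d3.png');snap('wrist','w3.png')
E
```

```text
(8.5, array([-199.9,   -0. ,  140. ]), array([ 0.63, -0.38, -0.12]))
(9.1, array([-175.6,   60.1,  118.8]), array([ 0.02, -1.05,  0.33]))
[-131.18410045   60.           98.73815378] [-102.25865802   60.           64.26615384]
(9.94, array([-102.8,   60. ,   64.7]), array([0.71, 0.72, 0.09]))
F0 [ 0.15602668 -0.00536466  0.08775133]
5 [-0.38  0.3   0.11] [-99.8  60.   66.5]
3 [0.03 0.06 0.55] [-98.4  60.   67.5]
2 [ 0.07  0.16 -0.5 ] [-97.7  60.   68.1]
1 [ 0.24 -0.05 -0.28] [-96.9  60.   68.8]
0 [0.25 0.16 0.04] [-96.1  60.   69.5]
-1 [0.36 0.05 0.75] [-95.3  60.   70.1]
```

View pics/w3.png

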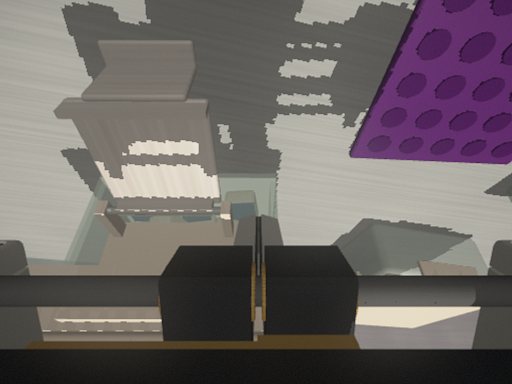

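The clip lies fully down, at about (150,140), and the finger is under the nose edge. Next I raise the lid to its stop.

Run:
```python
from h import *
for th in np.r_[np.arange(.01,.10,.01),np.arange(.105,.16,.004)]:
    manip.line_to(W(tcp(th,60,28,-1)),feed=.05); f=F(3); print(round(th,3),f.round(2),B(get_state()['tool_pos']).round(1),get_state()['time'])
    if th>.1 and np.hypot(f[0],f[2])>9: break
snap('side','d4.png');snap('wrist','w4.png')
a=cv2.imread('pics/d4.png')[100:240,160:320]
cv2.imwrite('pics/d4z.png',cv2.resize(a,None,fx=4,fy=4,interpolation=cv2.INTER_CUBIC))
```

```text
0.01 [-0.3   0.6   0.01] [-95.8  60.1  72. ] 12.425
0.02 [-2.31  0.26 -0.43] [-96.5  60.1  73.5] 12.725
0.03 [-4.   -0.71 -0.43] [-96.9  60.2  75.5] 13.025
0.04 [-5.47  0.24 -0.63] [-97.3  60.2  77.4] 13.325
0.05 [-5.97 -0.26 -0.95] [-97.6  60.2  79.5] 13.625
0.06 [-7.04 -0.01 -1.64] [-97.9  60.2  81.5] 13.925
0.07 [-7.54 -0.74 -1.23] [-98.1  60.2  83.5] 14.225
0.08 [-8.3  -0.49 -1.14] [-98.4  60.2  85.5] 14.525
0.09 [-8.12 -0.25 -0.46] [-98.6  60.2  87.5] 14.825
0.105 [-7.97 -1.03 -0.9 ] [-98.9  60.2  90.5] 15.125
0.109 [-7.66 -1.07 -1.88] [-99.   60.2  91.1] 15.425
0.113 [-7.43 -0.51 -1.6 ] [-99.1  60.2  91.9] 15.725
0.117 [-7.51 -0.57 -1.39] [-99.2  60.2  92.7] 16.025
0.121 [-7.14 -0.91 -1.88] [-99.3  60.2  93.5] 16.325
0.125 [-7.6  -0.63 -1.61] [-99.3  60.2  94.3] 16.625
0.129 [-7.5  -0.81 -1.93] [-99.4  60.3  95.1] 16.925
0.133 [-7.7  -0.87 -1.56] [-99.5  60.2  95.8] 17.225
0.137 [-7.9  -1.03 -1.97] [-99.5  60.2  96.6] 17.525
0.141 [-7.57 -0.38 -1.85] [-99.6  60.2  97.4] 17.825
0.145 [-7.59 -0.36 -1.22] [-99.6  60.3  98.2] 18.125
0.149 [-7.71 -0.6  -1.53] [-99.7  60.3  99. ] 18.425
0.153 [-7.45 -0.5  -2.12] [-99.7  60.2  99.8] 18.725
0.157 [-7.12 -0.28 -3.11] [-99.8  60.2 100.4] 19.025
```

View pics/w4.png

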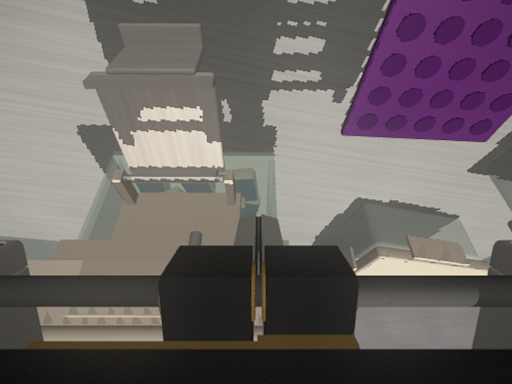

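View pics/d4z.png

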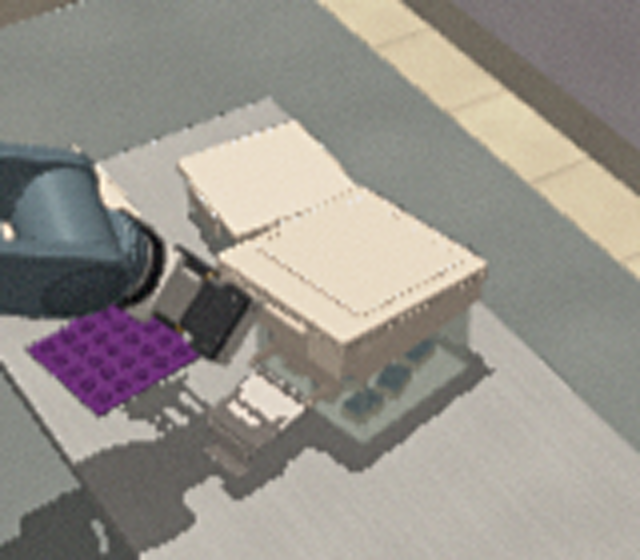

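Run:
```python
from h import *
for th in (.160,.163,.166):
    manip.line_to(W(tcp(th,60,28,-1)),feed=.05); f=F(3); print(round(th,3),f.round(2),tcp(th,60,28,-1).round(1),B(get_state()['tool_pos']).round(1),get_state()['time'])
    if abs(f[2])>5: break
snap('side','d5.png');snap('scene','s5.png')
a=cv2.imread('pics/d5.png')[120:220,200:300];b=cv2.imread('pics/s5.png')[130:230,245:345]
cv2.imwrite('pics/c5.png',cv2.resize(np.hstack([a,b]),None,fx=4,fy=4,interpolation=cv2.INTER_CUBIC))
```

```text
0.16 [-5.71 -0.59 -4.05] [-98.9  60.  101.8] [-99.9  60.2 100.8] 19.425
0.163 [-4.83 -1.09 -7.15] [-98.9  60.  102.4] [-99.9  60.2 101.2] 19.725
```

View pics/c5.png

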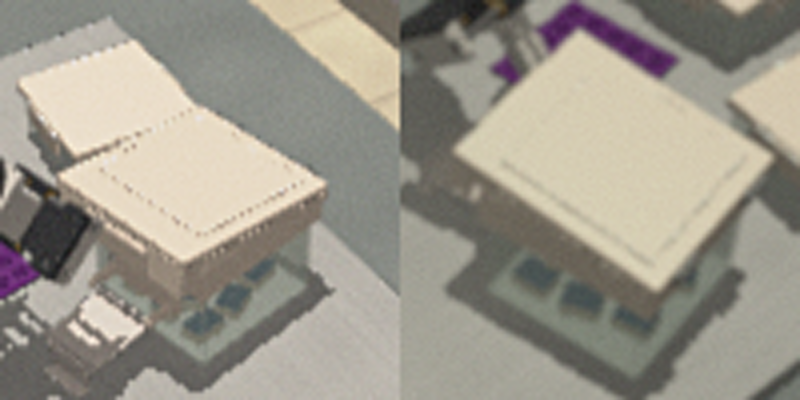

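Run:
```python
from h import *
T=np.array([[-0.0007,-0.2362,0.9717,-0.1793],[1,-0.0001,0.0007,-0.0007],[0,0.9717,0.2362,-0.0685],[0,0,0,1]])
o,R=box();Rt=R.T@TR(TILT);p=np.array([-99.8,60.2,100.4])
c=p+Rt@T[:3,3]*1000
for u,v in [(195,233),(195,246),(189,238),(201,238)]:
    d=Rt@T[:3,:3]@[(u-258.1)/283.5,(v-191.9)/283.5,1]
    print(u,v,(c+d*(-100-c[0])/d[0]).round(1))
a=cv2.imread('pics/w4.png')[190:290,90:260]; cv2.imwrite('pics/w4z.png',cv2.resize(a,None,fx=4,fy=4,interpolation=cv2.INTER_CUBIC))
# lower off lid
q=B(get_state()['tool_pos']); print(q)
manip.line_to(W((-99,60,99)),feed=.05);print(F(4),st())
manip.line_to(W((-100,60,97)),feed=.05);print(F(4),st())
snap('wrist','w6.png')
a=cv2.imread('pics/w6.png')[190:290,90:260]; cv2.imwrite('pics/w6z.png',cv2.resize(a,None,fx=4,fy=4,interpolation=cv2.INTER_CUBIC))
```

```text
195 233 [-100.    17.8  104.3]
195 246 [-100.    19.   113.7]
189 238 [-100.    14.4  108. ]
201 238 [-100.    22.2  108. ]
[-99.89156585  60.24794446 101.21310877]
[-8.90788869 -0.26278959 -3.3724662 ] (20.14, array([-99.6,  60.3,  98.5]), array([-9.56, -1.38, -3.46]))
[-5.55286265  0.15542468 -2.83093507] (20.46, array([-99.4,  60.1,  97.9]), array([-4.96,  0.82, -2.29]))
```

View pics/w6z.png

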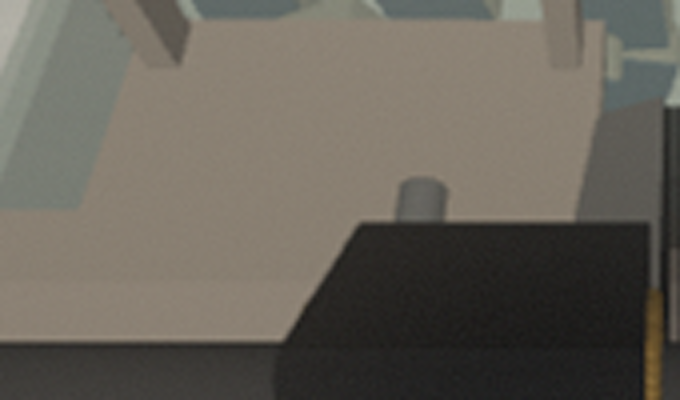

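Run:
```python
from h import *
for p in [(-101.5,60,96),(-103,60,95)]:
    manip.line_to(W(p),feed=.05);print(F(4),st())
snap('side','d6.png')
a=cv2.imread('pics/d5.png')[120:220,200:300];b=cv2.imread('pics/d6.png')[120:220,200:300]
cv2.imwrite('pics/c6.png',cv2.resize(np.hstack([a,b]),None,fx=4,fy=4,interpolation=cv2.INTER_CUBIC))
```

```text
[-0.39323993  0.05653456 -0.14188846] (20.82, array([-99.9,  59.6,  98. ]), array([-0.04,  1.03, -0.05]))
[0.07192708 0.01703537 0.03158645] (21.14, array([-102.6,   59.8,   95.5]), array([-0.25,  0.59, -0.27]))
```

View pics/c6.png

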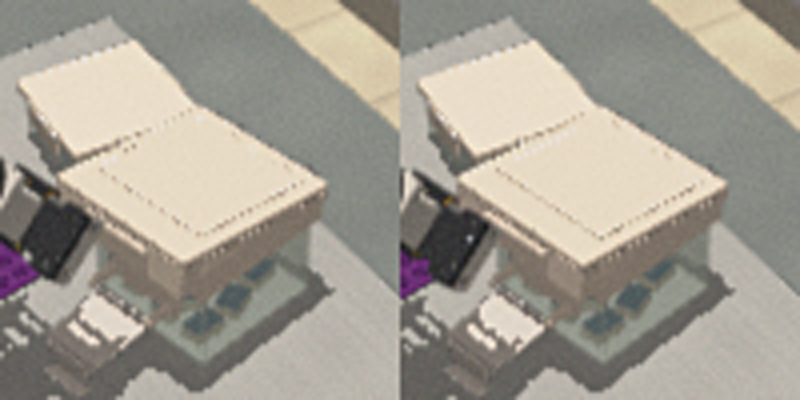

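Run:
```python
from h import *
manip.line_to(W((-100.3,60,92.8)),feed=.05);print(F(4))
manip.line_to(W((-100.3,42,92.8)),feed=.05);print(F(4),st())
y=42
while y>15:
    y-=1; manip.line_to(W((-100.3,y,92.8)),feed=.03); f=F(3); print(y,f.round(2),B(get_state()['tool_pos']).round(1))
    if f[1]>1.5: break
print(get_state()['time']);snap('wrist','w7.png')
a=cv2.imread('pics/w7.png')[150:300,130:300]; cv2.imwrite('pics/w7z.png',cv2.resize(a,None,fx=4,fy=4,interpolation=cv2.INTER_CUBIC))
```

```text
[-0.26380304 -0.1240206   0.15793674]
[-0.25788998  0.40839575 -0.28616544] (22.08, array([-100.4,   42.1,   92.7]), array([1.15, 0.58, 0.24]))
41 [-0.35  0.49 -0.16] [-100.4   41.1   92.7]
40 [0.14 0.11 0.13] [-100.3   40.    92.8]
39 [-0.3  -0.34 -0.2 ] [-100.3   38.9   92.8]
38 [ 0.02 -0.33  0.63] [-100.3   37.9   92.8]
37 [-0.29  0.06  0.28] [-100.3   37.    92.8]
36 [-0.08  0.04  0.02] [-100.3   36.    92.8]
35 [-0.33  1.87  0.3 ] [-100.4   35.2   92.7]
24.1833
```

View pics/w7z.png

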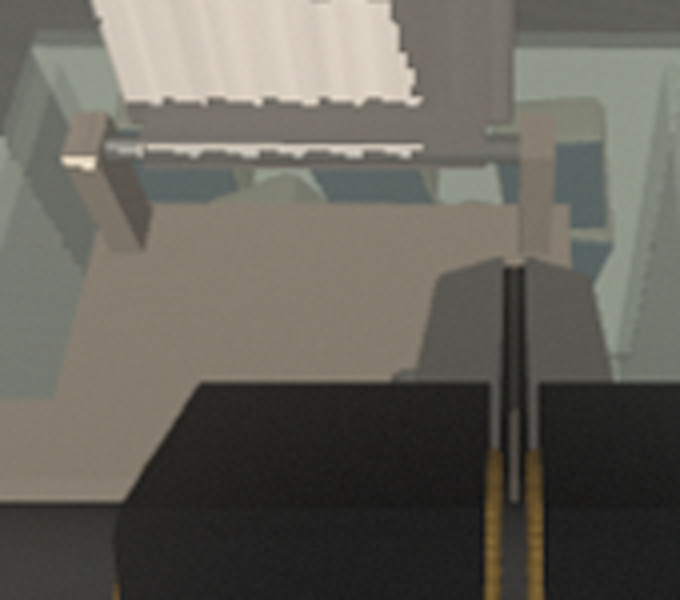

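Run:
```python
from h import *
y=35
while y>25.5:
    y-=1; manip.line_to(W((-100.3,y,92.8)),feed=.03); f=F(4); print(y,f.round(2),B(get_state()['tool_pos']).round(1))
    if f[1]>5.2: break
print(get_state()['time'])
```

```text
34 [-0.66  2.94  1.02] [-100.4   34.1   92.7]
33 [-1.55  2.91  0.73] [-100.4   33.1   92.7]
32 [-1.86  3.37  0.86] [-100.5   32.1   92.6]
31 [-1.87  3.86  0.74] [-100.4   31.    92.6]
30 [-2.17  3.62 -0.05] [-100.4   30.    92.7]
29 [-1.93  4.57  0.35] [-100.4   29.    92.7]
28 [-1.48  4.35  0.25] [-100.3   28.1   92.7]
27 [-1.4   5.05 -0.09] [-100.3   27.1   92.8]
26 [-0.64  5.14  0.09] [-100.3   26.2   92.8]
25 [-0.52  6.07  0.09] [-100.2   25.3   92.9]
27.4
```

Run:
```python
from h import *
manip.line_to(W((-100.3,25.7,92.8)),feed=.03);print(F())
z=92.8; x=-100.3
while z<114:
    z+=1.2 if z>97 else 2; manip.line_to(W((x,25.7,z)),feed=.04); f=F(2); print(round(z,1),f.round(2),B(get_state()['tool_pos']).round(1),get_state()['time'])
    if abs(f[2])>9 or f[1]>8.5 or np.linalg.norm(f)>15: print('STOP');break
snap('side','d8.png');snap('wrist','w8.png')
b=cv2.imread('pics/d8.png')[120:220,200:300];a=cv2.imread('pics/d6.png')[120:220,200:300]
cv2.imwrite('pics/c8.png',cv2.resize(np.hstack([a,b]),None,fx=4,fy=4,interpolation=cv2.INTER_CUBIC))
```

```text
[-0.78076458  5.7338329  -0.09969398]
94.8 [-6.    4.76  1.87] [-101.    26.    94.1] 27.9833
96.8 [-5.92  4.1  -0.19] [-101.5   26.2   95.5] 28.2667
98.8 [-5.42  3.19 -1.04] [-101.9   26.3   96.9] 28.55
100.0 [-4.91  3.47 -2.24] [-102.    26.4   97.9] 28.8333
101.2 [-5.13  3.88 -1.76] [-102.    26.4   99. ] 29.1167
102.4 [-5.37  4.19 -2.12] [-102.1   26.4  100.1] 29.4
103.6 [-4.35  4.18 -4.01] [-102.4   26.5  101. ] 29.6833
104.8 [-4.81  4.34 -3.67] [-102.6   26.5  101.9] 29.9667
106.0 [-4.06  3.64 -4.41] [-102.8   26.6  102.8] 30.25
107.2 [-5.74  3.78 -3.75] [-102.9   26.6  103.9] 30.5333
108.4 [-6.11  3.8  -4.24] [-103.    26.7  104.9] 30.8167
109.6 [-6.3   4.05 -3.2 ] [-103.    26.7  106.2] 31.1
110.8 [-6.61  3.37 -3.49] [-103.1   26.7  107.2] 31.3833
112.0 [-7.6   3.53 -2.79] [-103.1   26.7  108.5] 31.6667
113.2 [-7.57  3.65 -3.86] [-103.1   26.7  109.6] 31.95
114.4 [-6.31  3.38 -4.3 ] [-103.2   26.7  110.7] 32.2333
```

View pics/c8.png

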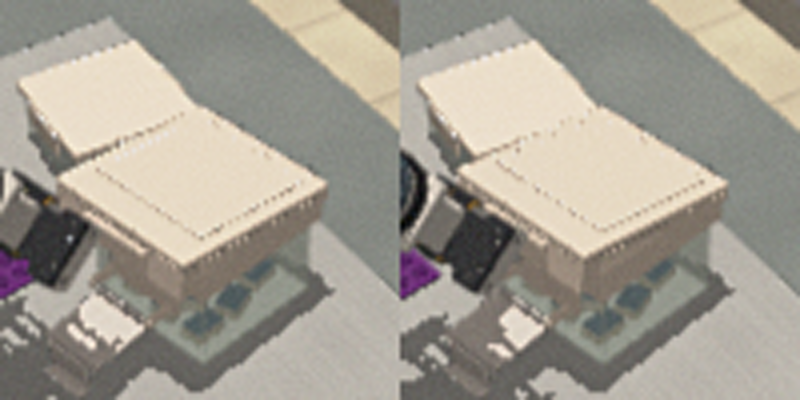

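Run:
```python
from h import *
for z in (116.5,118.5,120.5,122.5):
    manip.line_to(W((-100.3,25.7,z)),feed=.04); f=F(2); print(round(z,1),f.round(2),B(get_state()['tool_pos']).round(1),get_state()['time'])
    if abs(f[2])>9 or f[1]>8.5 or np.linalg.norm(f)>15: print('STOP');break
snap('scene','s9.png');snap('side','d9.png');snap('wrist','w9.png')
b=cv2.imread('pics/d9.png')[120:220,200:300];a=cv2.imread('pics/s9.png')[130:230,245:345]
cv2.imwrite('pics/c9.png',cv2.resize(np.hstack([b,a]),None,fx=4,fy=4,interpolation=cv2.INTER_CUBIC))
```

```text
116.5 [-8.36  2.59 -2.65] [-103.2   26.7  112.8] 32.6167
118.5 [-8.55  3.54 -2.66] [-103.3   26.8  114.7] 32.9
120.5 [-9.56  3.01 -2.12] [-103.3   26.8  116.7] 33.1833
122.5 [-7.8   3.41 -3.08] [-103.4   26.8  118.5] 33.4667
```

View pics/c9.png

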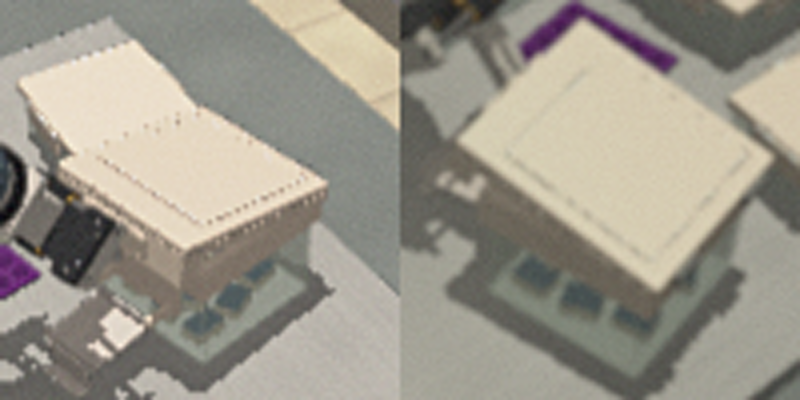

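View pics/w9.png

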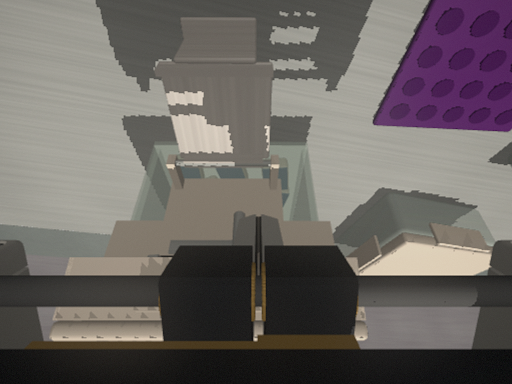

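Run:
```python
from h import *
def cs(a,b): 
    x,g=tri((245+(a[0]-400)/4-.4,130+a[1]/4-.4),(200+b[0]/4-.4,120+b[1]/4-.4)); return B(x).round(1),round(g,4)
print('stop',cs((457,150),(183,262)),'now',cs((459,137),(183,250)))
t=np.radians(40);n=np.array([np.cos(t),np.sin(t)]);x=np.array([np.sin(t),-np.cos(t)])
p=B(get_state()['tool_pos'])[[0,2]]
for th in np.arange(.12,.3,.02):
    d=edge(th)-p; print(round(th,2),'gap',round(d@n-8,1),'L',round(-d@x,1))
```

```text
stop (array([-103.9,  -80.8,  167.8]), np.float64(0.0046)) now (array([-103. ,  -80.1,  181.8]), np.float64(0.0055))
0.12 gap -13.2 L 5.9
0.14 gap -10.8 L 9.1
0.16 gap -8.4 L 12.3
0.18 gap -5.9 L 15.4
0.2 gap -3.3 L 18.5
0.22 gap -0.7 L 21.5
0.24 gap 2.0 L 24.4
0.26 gap 4.7 L 27.3
0.28 gap 7.5 L 30.2
```

Run:
```python
from h import *
ths=np.arange(.3,1.71,.1)
q0=None
for th in ths:
    r=manip.solve_ik(W(tcp(th,38,22,-3)),TR(40)); print(round(th,2),tcp(th,38,22,-3).round(),None if r is None else np.round(r))
manip.line_to(W((-100.3,25.7,125.5)),feed=.05); print(F(2),st())
manip.line_to(W((-100.3,38,126)),feed=.05); print(F(2),st())
for th in (.27,.3,.35,.4):
    manip.line_to(W(tcp(th,38,22,-3)),feed=.08); f=F(2); print(th,f.round(2),B(get_state()['tool_pos']).round(1),get_state()['time'])
    if np.linalg.norm(f)>18: print('STOP');break
snap('side','d10.png');snap('wrist','w10.png')
```

```text
0.3 [-100.   38.  136.] [  -3.  -16.  131.   22.   27. -121.]
0.4 [-97.  38. 155.] [  -3.  -18.  130.   20.   30. -119.]
0.5 [-92.  38. 175.] [  -2.  -18.  129.   18.   32. -117.]
0.6 [-85.  38. 193.] [  -2.  -19.  127.   17.   34. -116.]
0.7 [-76.  38. 211.] [  -2.  -18.  125.   16.   36. -114.]
0.8 [-66.  38. 228.] [  -1.  -18.  122.   15.   37. -113.]
0.9 [-53.  38. 244.] [  -1.  -17.  120.   14.   39. -112.]
1.0 [-40.  38. 258.] [  -1.  -15.  117.   13.   40. -111.]
1.1 [-24.  38. 271.] [  -0.  -13.  114.   13.   41. -110.]
1.2 [ -8.  38. 283.] [   0.  -11.  111.   12.   41. -109.]
1.3 [  9.  38. 293.] [   1.   -9.  108.   11.   42. -108.]
1.4 [ 28.  38. 301.] [   1.   -7.  106.   11.   42. -107.]
1.5 [ 47.  38. 307.] [   2.   -4.  103.   10.   43. -106.]
1.6 [ 66.  38. 311.] [   2.   -2.  100.   10.   43. -106.]
1.7 [ 86.  38. 313.] [   2.    1.   97.   10.   43. -105.]
[-17.27655582   3.68041298   3.58194495] (33.9, array([-103.6,   27. ,  121.7]), array([-17.19,   3.55,   2.44]))
[-7.36724993 -0.2886385  -1.34866504] (34.33, array([-101.8,   37.8,  124.1]), array([-7.2 , -0.2 , -0.31]))
0.27 [-8.64  0.26  0.13] [-101.5   37.7  128.8] 34.6167
0.3 [-9.2   0.17  0.39] [-100.8   37.9  135.2] 34.9
0.35 [-5.82  0.45  0.15] [-98.5  37.7 146.5] 35.2083
0.4 [-1.99  0.71  0.06] [-95.8  37.5 157.6] 35.5167
```

View pics/d10.png

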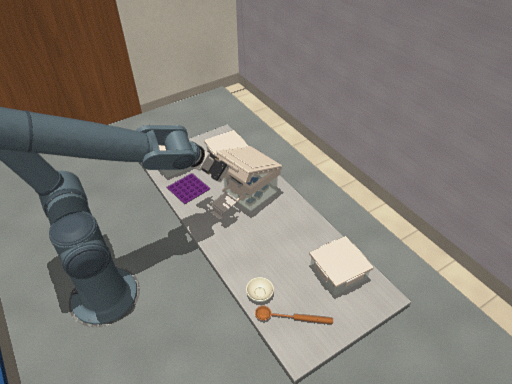

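Run:
```python
from h import *
for th in np.arange(.5,1.66,.1):
    manip.line_to(W(tcp(th,38,22,-3)),feed=.1); f=F(2); print(round(th,2),f.round(2),B(get_state()['tool_pos']).round(1),get_state()['time'])
    if np.linalg.norm(f)>20: print('STOP');break
snap('side','d11.png');snap('scene','s11.png')
a=cv2.imread('pics/d11.png')[50:230,130:330];b=cv2.imread('pics/s11.png')[60:240,200:400]
cv2.imwrite('pics/c11.png',cv2.resize(np.hstack([a,b]),None,fx=2,fy=2,interpolation=cv2.INTER_CUBIC))
```

```text
0.5 [-0.06  0.35 -0.72] [-91.2  37.7 175.6] 36.0
0.6 [ 0.46  0.02 -0.39] [-84.4  37.8 193.9] 36.3833
0.7 [-0.44  0.17  0.69] [-75.8  37.9 211.5] 36.7667
0.8 [-0.45  0.37 -0.52] [-65.4  38.  228.1] 37.15
0.9 [-0.02 -0.03 -0.04] [-53.3  38.  243.7] 37.5333
1.0 [ 0.21 -0.2  -0.16] [-39.7  38.  258.1] 37.9167
1.1 [-0.66 -0.05  0.45] [-24.6  38.  271.2] 38.3
1.2 [-0.4   0.3   0.03] [ -8.3  38.  282.7] 38.6833
1.3 [-0.84 -0.21 -0.22] [  9.2  38.  292.5] 39.0667
1.4 [ 0.3  -0.06 -0.59] [ 27.4  38.  300.6] 39.45
1.5 [-0.23 -0.03  0.29] [ 46.4  38.  306.7] 39.8333
1.6 [0.15 0.06 0.36] [ 65.9  38.  311.1] 40.2167
```

View pics/c11.png

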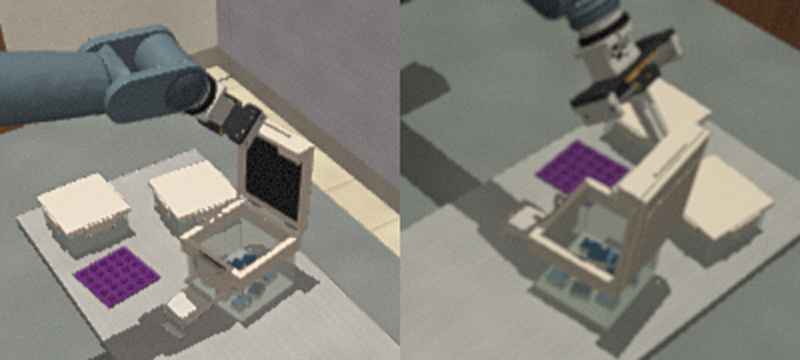

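Run:
```python
from h import *
for th in (1.65,1.69):
    manip.line_to(W(tcp(th,38,22,-3)),feed=.06); f=F(3); print(round(th,2),f.round(2),B(get_state()['tool_pos']).round(1),get_state()['time'])
    if np.linalg.norm(f)>8: print('STOP');break
p=B(get_state()['tool_pos'])
manip.line_to(W(p+[-25,0,-15]),feed=.1);print(st())
manip.line_to(W(p+[-110,0,60]),feed=.2);print(st())
manip.line_to(W(p+[-200,0,100]),feed=.25)
snap('side','d12.png');snap('scene','s12.png');snap('wrist','w12.png')
a=cv2.imread('pics/d12.png')[50:230,130:330];b=cv2.imread('pics/s12.png')[60:240,200:400]
cv2.imwrite('pics/c12.png',cv2.resize(np.hstack([a,b]),None,fx=2,fy=2,interpolation=cv2.INTER_CUBIC));print(st())
```

```text
1.65 [ 0.48 -0.14  0.37] [ 76.2  37.9 312.5] 40.6833
1.69 [-0.02 -0.25 -0.16] [ 84.2  38.  313.3] 41.0167
(41.46, array([ 59.3,  37.9, 298.7]), array([ 0.09, -0.1 ,  1.  ]))
(42.17, array([-25.5,  37.9, 372.6]), array([ 0.31, -0.12, -1.06]))
(42.87, array([-115.1,   37.9,  410.9]), array([ 0.04, -0.19,  0.41]))
```

View pics/c12.png

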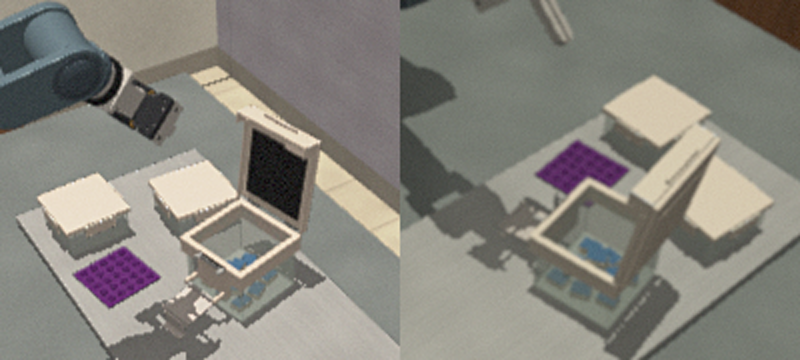

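View pics/s12.png

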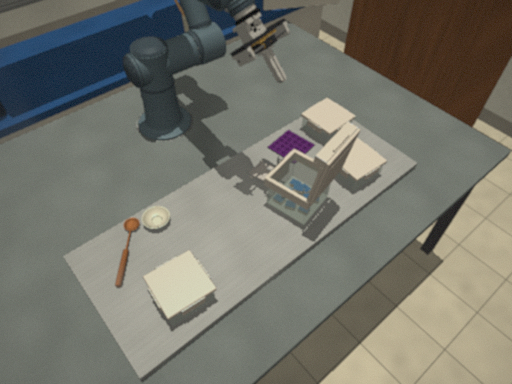

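View pics/w12.png

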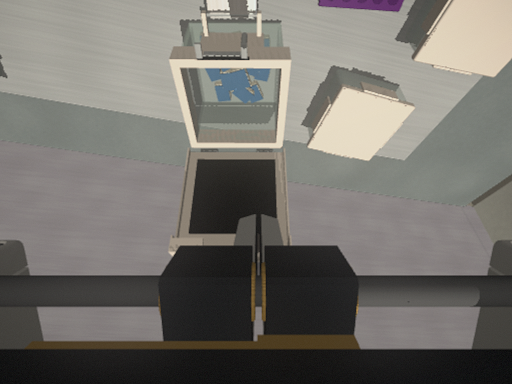

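The lid stands open past vertical. The dish at (155,217), the spoon, the tubs and the trivet sit at the same pixels as at the start. Handing in.

Run:
```python
from h import *
a=cv2.imread('pics/d11.png').astype(int);b=cv2.imread('pics/d12.png').astype(int)
# lid lean from side view unchanged shortly after
d1=vision.get_image('side')['image'].astype(int)[:,:,::-1]; print('lid patch change',np.abs(d1-b)[95:170,245:295].mean())
manip.sign_off(); print(get_state()['time'])
```

```text
lid patch change 3.4064
the job is handed in; nothing more can be done
the job is handed in; nothing more can be done
```

The container is open: the lid stands past vertical and the clip hangs down. I handed the job in shortly after 43 s on the robot's clock, against the 64 s limit, with the arm clear of everything.

- **Clip and stop:** I drew the clip out and down, then raised the lid until the catch held it. Readings at the stop reached about 9 N.
- **Pin:** I backed off and felt the pin at about y = 18 to 19 mm. I pushed it about 9 mm to the right; the push peaked at 6.1 N and was eased to 5.7 N before lifting.
- **Lift:** The lid rose 14 mm past the stop with the pin held aside, measured across two views. I then let the pin go and followed the lid up to about 1.7 rad.

**Last checks:** Wrist force was zero, and in the last pictures the lid was standing still on its own. By eye against the first picture, the dish, spoon, trivet and tubs have not moved.

**One reading out of line:** Just before I released the pin, the wrist force jumped to 17 N along x, with the sideways push on the pin at only 3.7 N. The finger seems to have brushed something in the hollow. That is over the 12 N limit for pushing the pin, though under the 22 N for pulling on the catch. I could not confirm what it touched, so I can't rule out strain on the pin.

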